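Set the wind-up timer for the tea

TASK

Time the tea with the wind-up kitchen timer: turn its knob clockwise until the pointer is past the 15-minute mark, so that the spring is loaded, then turn it back and leave it at 5 minutes. The light case slips on the worktop, so bear down on the knob all the while you turn it, with one to two kilos and no more, so that the case stays where it stands with its front facing as it does now. Then let go of the timer; leave the pot, mug, jar and milk around it alone.

Things in the scene. Friction and masses are not known exactly. Their poses are not given: they have to be found in the camera images.
- timer: Round cream wind-up timer, loose on four rubber feet, 86 mm across, 70 mm tall, about 0.24 kg. Origin: centre of its underside; z up, -x to its front (red zero mark). Face 33 mm up, ticks from zero at the front clockwise to 60 minutes, 5 degrees a minute, long ticks at every 5, heavy at every 15. Its feet alone resist only about 0.04 N m of twist; each 10 N pressed down on the knob adds 0.15 to 0.24 N m
- timer_dial (a joint): turn of the knob against the case, rad: 0 = pointer at the zero mark, grows clockwise seen from above, 0.0873 a minute (5 minutes 0.436, 15 minutes 1.309, end stop 5.24). Starts between 0 and 2 minutes and stays where it is left. Stiff: takes about 0.14 N m to start, 0.16 N m at 15 minutes, 0.11 to 0.13 N m to turn back
- timer_grip (a point): point on the knob's axis at gripping height, 59 mm above the worktop; turns with the knob. The dark grey knob is a disc 53 mm across, top 41 mm up, with an upright grip bar on it, 46 mm long, 12 mm thick, its top 69 mm above the worktop. This point's x axis lies along the bar, its y axis across the 12 mm; the bar's -x end has a red pointer line
- timer_zero (a point): red zero mark on the front edge of the timer's face, fixed to the case, 40 mm from the axis and 33 mm above the worktop; it shows whether the case has twisted or slid
- timer_feet: the timer's four black rubber feet, 12 mm across, fixed under the case 32 mm from its axis; origin as the timer's. They carry whatever is pressed on the timer onto the worktop (top at height 0)
- teapot: small steel teapot, 98 x 170 x 110 mm, loose; origin at the centre of its underside, spout to +y. Leave alone
- mug: orange mug, 81 x 113 x 101 mm, loose; origin at the centre of its underside, handle to -y. Leave alone
- spread_jar: squat dark jar with a green lid, 75 mm across, 83 mm tall, loose; origin at the centre of its underside. Leave alone
- milk: tall blue and white milk carton with a green cap, 68 x 100 x 182 mm, loose; origin at the centre of its underside. Leave alone

How it is judged:
By the outcome, as a careful person would: the job done as asked, in the order asked, and still so for the second after the job is handed in, with the robot touching nothing.
It also fails if it takes over 54 s, if anything falls off the work surface, if the arm or the gripper's body presses on something with over 40 N, if the wrist force passes 120 N, or if a joint passes its speed limit or range.

ROBOT

A 6-joint arm with a two-finger parallel gripper is mounted at the origin on a cart in front of the work surface, level with it; the furniture and walls round the work are solid. World frame = base frame: x ahead of the robot, y to its left, z up, the work surface at z = 0. Lengths are in mm, angles in rad, forces in N, time in s.
With the tool pointing down it reaches from about 275 to 750 mm from the base axis. Payload 10.2 kg.
Tool frame: the origin (TCP) lies midway between the tips of the shut fingers; the grasp point (between the pads) lies 19 mm behind it (ctrl.pinch_z is the distance from the TCP to the grasp point, in mm); x points along the fingers, z is the direction in which the jaws open and shut, and the axes are right-handed (so a half turn about x gives the same grasp; the last joint's range is limited). The gripper opens to 85 mm and grips with 20 to 120 N. Pads are 22 mm wide; open, the fingers measure 114 mm over their backs; the gripper's body (76 mm by 85 mm) begins 54 mm behind the grasp point. The pads swing forward as they close: fully open they stand 13 mm farther back than shut.
Start: joints at [-1.552, 0.313, 1.498, -0, 1.331, -0.223], TCP at [125.698, -509.736, 231.294] pointing down, gripper open.
Joint ranges: [-2.94, 2.94], [-0.97, 2.17], [0.19, 2.56], [-1.23, 4.37], [0.02, 3.11], [-2.88, 2.88]. Speed limits (rad/s): [2.39, 2.39, 3.01, 3.14, 3.14, 3.14].

INTERFACE

Orientations are given as a unit quaternion [w, x, y, z].
In Python, from rig import ctrl, capture, workorder, nets gives the robot as it stands. The module is installed in compiled form; this text tells all that it offers.
- The arm moves only by the tool send_rows, never from a script. Its argument "rows" is text: rows parted by semicolons, each of 5 numbers parted by spaces: the opening, from 0 (shut) to 1 (fully open), then the shift along the tool's x, y, z in cm, then the turn about the tool's x in units of 5 degrees (1.0 is 5 degrees). In form: grip x y z yaw; .... A call has 1 to 12 rows; each row is the pose to reach, as a shift and turn from the pose commanded when the call began, along the tool's axes at that moment; what a row does not reach only later rows make up. A row lasts 1/10 s, in which the tool goes at most 50 mm and 8.59 degrees, less where a joint would pass 70% of its speed; a pose out of reach is approached as far as the arm can. A call with a gripper value outside its range is refused whole. The fingers move at their own pace and stop on an object; "grip_force" is the grip in N (left out, the last holds). Time passes only in rows, so rows that repeat a pose let the fingers close. It gives the time, the measured TCP pose, the force and the opening at its end, in the units of the state.
- ctrl.sense(): the state, without advancing time (a new reading comes with each control period).
- capture(name): name is "scene" or "top" or "wrist"; returns a dict with "pixels" (420x560x3 uint8, red, green, blue), "intrinsics" (3x3 intrinsics, pixels), "view" (4x4, takes a point from world to camera coordinates); the wrist camera has in their place "mount" (4x4, takes a point from camera to tool coordinates, whose origin is the TCP and whose axes are the tool frame's). Camera axes: x right, y down, z forward; pixel columns grow to the right and rows downward; lengths in mm; the calibration is good to about 2 mm. A picture is of the moment at which its call begins: read the wrist's pose just before it. There is no depth.
- workorder.finish_job(): hands the job in, once; it reports no verdict.
Trained networks look in a picture, given as the dict that the camera call returned (one of the last four; its "shot" number tells which), for a name from the list of things; names that differ only in an ending like _2 or _b are one class to them, and where a whole thing is asked for, a point or a joint stands for the part that bears it (a point fixed in the world has none). Each returns a list of dicts, best first, with "confidence" (0 to 1); they miss things now and then, are a little off and sometimes report something else, mostly with a low value. They report only what shows in the picture. A call takes as long as a camera call.
- nets.boxes_of(picture, target): "location" ([x, y, z] in mm, in world coordinates, good to about 4 mm: the middle of the surface that is visible of it).
- nets.spot_point(picture, target): "location" ([x, y, z] in mm, in world coordinates, good to about 4 mm: a listed point, or the origin of a listed thing).
The state is a dict: "time_s": time; "joints": joint angles; "dq": joint speeds; "tau": joint torques, N m; "eef_pos": TCP position; "ee_rot": TCP orientation; "force": force on the tool from outside, world axes, zero at the start; "wrist_torque": the same for the moment, N m; "grip_width": opening from 0.0 (shut) to 1.0 (fully open).
Only numpy, scipy, OpenCV 4.12 (cv2) and the standard library are available. Lean on these libraries where they do the work, as an engineer would, in place of code of your own. Each camera call takes 0.05 s, during which the arm holds its last target.

## Working session

There is one attempt and no reset: what is moved stays moved. The work goes in short steps, Python scripts to look and compute and a tool call to move; the robot and the scene stay as the last step left them, time stands still between calls to the robot, and variables do not carry over. Pictures are saved under pics/ and viewed, and the job is handed in when it is done.

Besides the shell and the picture viewer there is one more tool, called by a JSON object that holds its "fn" and its "kwargs", one argument or row to a line. send_rows: Moves the arm, as the interface text tells. Its arguments: {"type":"object","properties":{"rows":{"type":"string"},"grip_force":{"type":"number"}},"required":["rows"]}

```bash
mkdir -p pics
cat > h.py <<'E'
import numpy as np, cv2
from rig import ctrl, capture, workorder, nets
from scipy.spatial.transform import Rotation as R
def save(p,n): cv2.imwrite(f'pics/{n}.png',p['pixels'][:,:,::-1])
def st():
    s=ctrl.sense(); print({k:np.round(s[k],3).tolist() for k in ['time_s','joints','eef_pos','ee_rot','force','wrist_torque','grip_width']}); return s
E
python3 - <<'E'
from h import *
s=st(); q=s['ee_rot']; print(R.from_quat([q[1],q[2],q[3],q[0]]).as_matrix().round(3))
for n in ['scene','top']:
    p=capture(n); save(p,n+'0')
    for t in ['timer','timer_grip','timer_zero']:
        print(n,t,[(np.round(d['location'],1).tolist(),round(d['confidence'],2)) for d in nets.spot_point(p,t)[:2]])
    for t in ['teapot','mug','spread_jar','milk']:
        print(n,t,[(np.round(d['location'],1).tolist(),round(d['confidence'],2)) for d in nets.spot_point(p,t)[:1]])
print(ctrl.pinch_z)
E
```

```text
{'time_s': 0.0, 'joints': [-1.552, 0.313, 1.498, -0.0, 1.331, -0.223], 'eef_pos': [125.707, -509.457, 230.733], 'ee_rot': [0.556, 0.436, 0.557, -0.436], 'force': [-0.1, -0.067, 0.396], 'wrist_torque': [-0.005, -0.032, -0.01], 'grip_width': 1.0}
[[-0.     0.971  0.239]
 [ 0.001  0.239 -0.971]
 [-1.     0.    -0.001]]
scene timer [([514.2, -137.8, 4.4], 0.7)]
scene timer_grip [([512.7, -137.8, 59.6], 0.59)]
scene timer_zero []
scene teapot [([455.4, -340.3, -1.1], 0.78)]
scene mug [([664.8, 170.2, 2.7], 0.77)]
scene spread_jar [([684.8, 24.0, 0.5], 0.86)]
scene milk [([673.9, -111.3, 2.4], 0.55)]
top timer [([512.7, -131.1, 5.6], 0.89)]
top timer_grip [([517.7, -134.7, 59.2], 0.76)]
top timer_zero [([481.0, -116.0, 31.2], 0.67)]
top teapot [([456.0, -342.9, -2.6], 0.93)]
top mug [([662.5, 167.1, -5.4], 0.88)]
top spread_jar [([683.1, 19.7, 4.2], 0.89)]
top milk [([677.0, -111.7, 7.1], 0.63)]
18.700000000000003
```

View pics/top0.png

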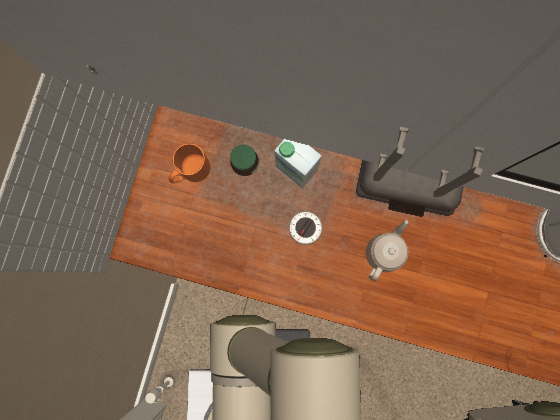

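View pics/scene0.png

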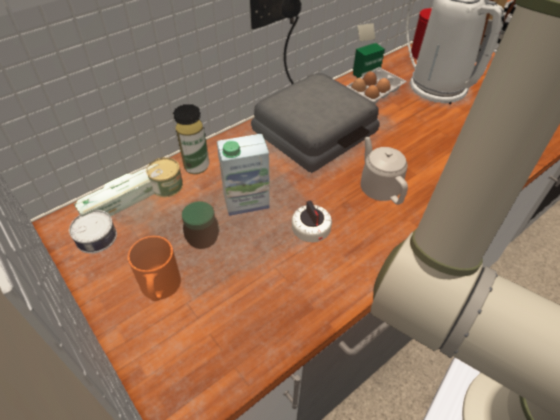

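{"fn": "send_rows", "kwargs": {
  "rows": "1 0 4 -2.3 0; 1 0 8 -4.6 0; 1 0 12 -7 0; 1 0 16 -9.3 0; 1 0 20 -11.6 0; 1 0 24 -14 0; 1 0 28 -16.3 0; 1 0 32 -18.6 0; 1 0 36 -21 0; 1 0 40 -23.3 0; 1 0 44 -25.6 0; 1 0 46.6 -27.2 0",
  "grip_force": 40
}}

```text
time_s: 2.0
eef_pos: [514.6, -131.8, 231.3]
ee_rot: [0.557, 0.436, 0.557, -0.435]
force: [-0.2, -0.2, -0.5]
grip_width: 1.001
```

Run:
```python
from h import *
s=st()
p=capture('wrist'); save(p,'w1'); print(p['mount'].round(3),p['intrinsics'].round(1))
q=s['ee_rot']; print(R.from_quat([q[1],q[2],q[3],q[0]]).as_matrix().round(3))
for t in ['timer','timer_grip','timer_zero']:
        print(t,[(np.round(d['location'],1).tolist(),round(d['confidence'],2)) for d in nets.spot_point(p,t)[:2]])
```

```text
{'time_s': 2.0, 'joints': [-0.472, 0.326, 1.479, 0.0, 1.336, 0.856], 'eef_pos': [514.6, -131.783, 231.268], 'ee_rot': [0.557, 0.436, 0.557, -0.435], 'force': [-0.234, -0.208, -0.476], 'wrist_torque': [-0.056, 0.087, 0.032], 'grip_width': 1.001}
[[  -0.      -0.274    0.962 -142.044]
 [   0.      -0.962   -0.274   70.753]
 [   1.      -0.       0.      -1.21 ]
 [   0.       0.       0.       1.   ]] [[305.9   0.  286.7]
 [  0.  305.9 212.8]
 [  0.    0.    1. ]]
[[ 0.     0.97   0.241]
 [ 0.     0.241 -0.97 ]
 [-1.     0.    -0.   ]]
timer [([513.7, -138.2, -4.4], 0.65)]
timer_grip [([511.0, -134.0, 60.1], 0.95)]
timer_zero []
```

View pics/w1.png

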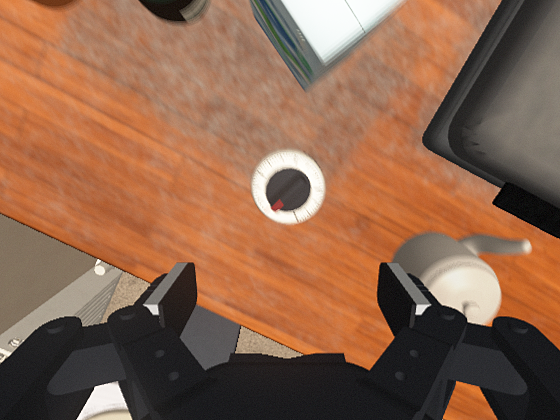

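```bash
cat >> h.py <<'E'
def camT(p,s):
    if 'view' in p: return np.linalg.inv(p['view'])
    q=s['ee_rot']; T=np.eye(4); T[:3,:3]=R.from_quat([q[1],q[2],q[3],q[0]]).as_matrix(); T[:3,3]=s['eef_pos']
    return T@p['mount']
def rect(p,s,c,z,half=60,n=600,up=True):
    # world-aligned top view at height z: x up, y left ; centre c
    V=np.linalg.inv(camT(p,s)); K=p['intrinsics']
    P=K@V[:3]
    k=2*half/n
    # out pixel (u,v): x=c0+half-k v ; y=c1+half-k u
    A=np.array([[0,-k,c[0]+half],[-k,0,c[1]+half],[0,0,z],[0,0,1]])
    H=P@A
    return cv2.warpPerspective(p['pixels'],H,(n,n),flags=cv2.INTER_CUBIC|cv2.WARP_INVERSE_MAP)[:,:,::-1]
E
python3 - <<'E'
from h import *
s=st(); p=capture('wrist')
cv2.imwrite('pics/r33.png',rect(p,s,(514,-135),33))
E
```

```text
{'time_s': 2.2, 'joints': [-0.476, 0.325, 1.482, -0.0, 1.335, 0.852], 'eef_pos': [512.997, -133.849, 231.092], 'ee_rot': [0.557, 0.436, 0.557, -0.436], 'force': [-0.076, -0.153, 0.142], 'wrist_torque': [-0.037, -0.005, 0.052], 'grip_width': 0.999}
```

View pics/r33.png

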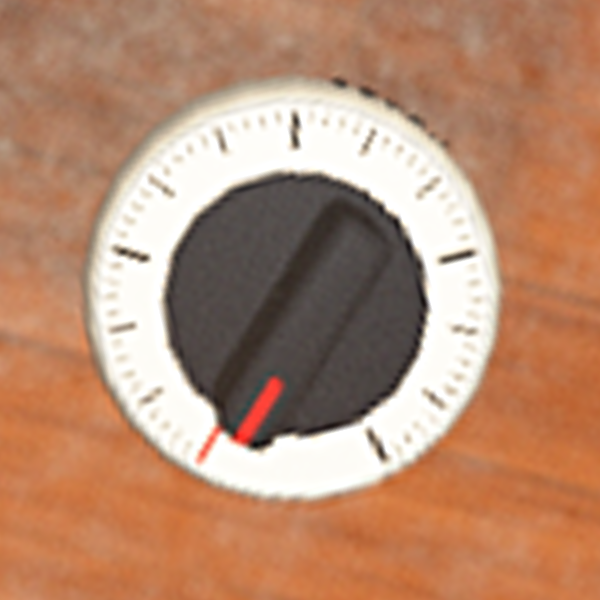

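{"fn": "send_rows", "kwargs": {
  "rows": "1 1 0 0 -1.6; 1 2 0 0 -3.2; 1 3 0 0 -4.8; 1 4 0 0 -6.4; 1 5 0 0 -8; 1 6 0 0 -9.6; 1 7 0 0 -11.2; 1 8 0 0 -12.8; 1 9 0 0 -14.4; 1 10 0 0 -16; 1 11 0 0 -17.6; 1 12 0 0 -19.2"
}}

```text
time_s: 3.45
eef_pos: [512.4, -135.3, 111.2]
ee_rot: [0.696, -0.123, 0.696, 0.123]
force: [-0.1, 0.4, 0.3]
grip_width: 1.003
```

{"fn": "send_rows", "kwargs": {
  "rows": "1 0 0 0 -1.6; 1 0 0 0 -3.2; 1 0 0 0 -4.8; 1 0 0 0 -6.4; 1 0 0 0 -7.4; 1 0 0 0 -7.4; 1 0 0 0 -7.4"
}}

```text
time_s: 4.15
eef_pos: [512.6, -134.8, 111.5]
ee_rot: [0.622, -0.336, 0.622, 0.335]
force: [0.1, -0.1, 0.4]
grip_width: 1.001
```

Run:
```python
from h import *
s=st()
p=capture('wrist'); save(p,'w2')
q=s['ee_rot']; print(R.from_quat([q[1],q[2],q[3],q[0]]).as_matrix().round(3))
for t in ['timer','timer_grip','timer_zero']:
        print(t,[(np.round(d['location'],1).tolist(),round(d['confidence'],2)) for d in nets.spot_point(p,t)[:2]])
for z in (33,69): cv2.imwrite(f'pics/r2_{z}.png',rect(p,s,(514,-135),z))
```

```text
{'time_s': 4.15, 'joints': [-0.478, 0.449, 1.637, -0.0, 1.055, -1.467], 'eef_pos': [512.631, -134.795, 111.47], 'ee_rot': [0.622, -0.336, 0.622, 0.335], 'force': [0.075, -0.075, 0.437], 'wrist_torque': [-0.009, -0.003, -0.002], 'grip_width': 1.001}
[[ 0.    -0.835  0.55 ]
 [-0.     0.55   0.835]
 [-1.    -0.    -0.   ]]
timer []
timer_grip [([512.6, -130.7, 57.6], 0.62)]
timer_zero [([477.1, -112.6, 34.9], 0.69)]
```

View pics/r2_33.png

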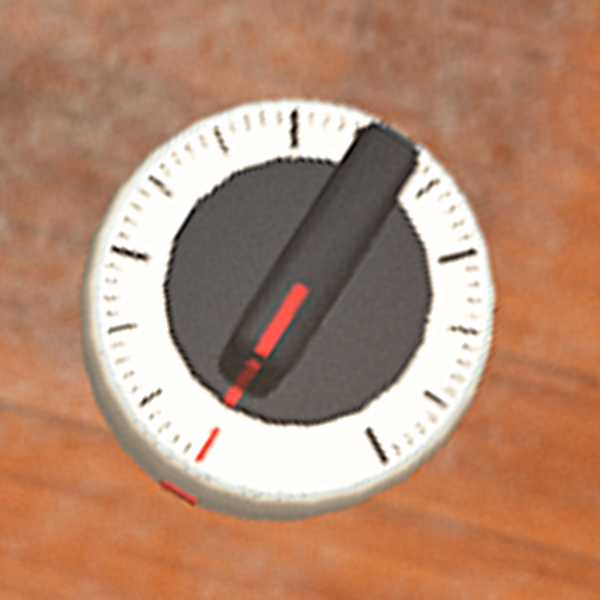

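View pics/r2_69.png

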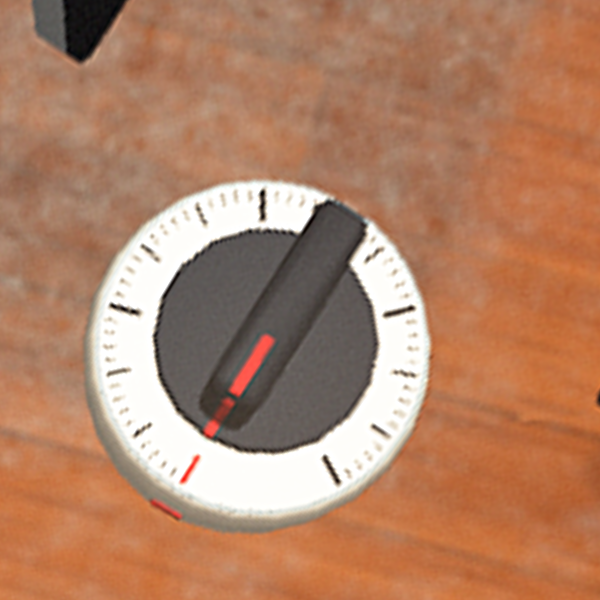

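```bash
python3 - <<'E'
import numpy as np
from scipy.optimize import least_squares
def fit(pts,m):
    pts=np.array(pts,float); a=np.radians(5*np.array(m))
    # phi measured from down, clockwise(to left): pos=c+r(-sin,cos)
    f=lambda v:(np.c_[v[0]-v[2]*np.sin(v[3]+a),v[1]+v[2]*np.cos(v[3]+a)]-pts).ravel()
    s=least_squares(f,[300,300,160,.5]); v=s.x
    print(v[:3],np.degrees(v[3]),'world',574-.2*v[1],-75-.2*v[0],s.fun.round(1))
fit([(208,445),(132,252),(296,130),(457,257),(376,446)],[0,15,30,45,60])
fit([(210,440),(132,252),(296,132),(457,257),(377,445)],[0,15,30,45,60])
E
python3 - <<'E'
import cv2
a=cv2.imread('pics/r2_69.png')[180:460,80:440]
cv2.imwrite('pics/z69.png',cv2.resize(a,None,fx=2.1,fy=2.1,interpolation=cv2.INTER_CUBIC))
E
```

```text
[293.89459847 298.76351128 168.76580581] 30.748952192955226 world 514.2472977430042 -133.7789196930356 [-0.4 -1.2 -0.5  1.   0.1  0.   0.5  0.2  0.4  0. ]
[294.49056499 298.02816517 167.25702471] 30.723485137895988 world 514.3943669659285 -133.89811299824072 [-1.   1.8  1.5  0.7  0.6 -1.2 -0.4 -0.2 -0.7 -1.1]
```

View pics/z69.png

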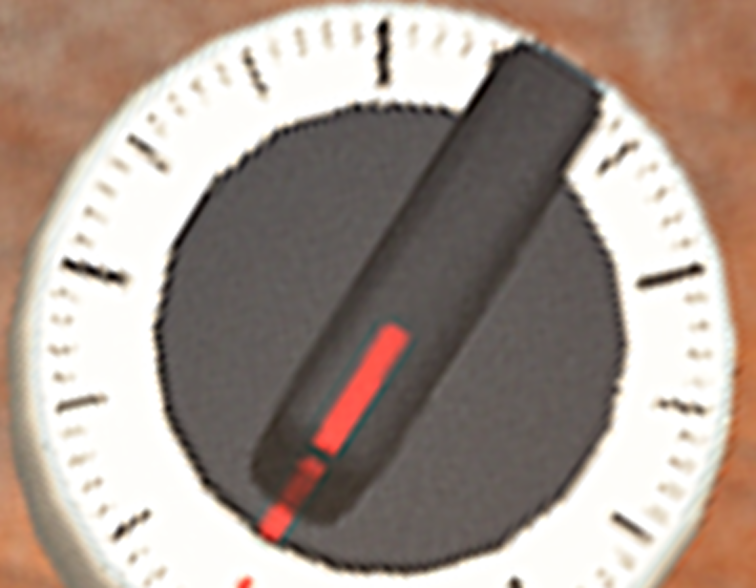

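{"fn": "send_rows", "kwargs": {
  "rows": "0.8 0 -0.08 0.18 -0.4; 0.6 1.5 -0.08 0.18 -0.4; 0.5 3 -0.08 0.18 -0.4; 0.4 4 -0.08 0.18 -0.4; 0.35 5 -0.08 0.18 -0.4; 0.35 5.8 -0.08 0.18 -0.4; 0.35 6.3 -0.08 0.18 -0.4; 0.35 6.6 -0.08 0.18 -0.4; 0.35 6.6 -0.08 0.18 -0.4; 0.35 6.6 -0.08 0.18 -0.4",
  "grip_force": 20
}}

```text
time_s: 5.35
eef_pos: [514.9, -133.1, 45.6]
ee_rot: [0.616, -0.348, 0.616, 0.347]
force: [-0.3, -0.3, 0.4]
grip_width: 0.351
```

Run:
```python
from h import *
s=st()
p=capture('wrist'); save(p,'w3')
q=s['ee_rot']; print(R.from_quat([q[1],q[2],q[3],q[0]]).as_matrix().round(3))
for t in ['timer_grip','timer_zero']:
        print(t,[(np.round(d['location'],1).tolist(),round(d['confidence'],2)) for d in nets.spot_point(p,t)[:2]])
```

```text
{'time_s': 5.35, 'joints': [-0.473, 0.549, 1.683, 0.0, 0.909, -1.501], 'eef_pos': [514.872, -133.083, 45.615], 'ee_rot': [0.616, -0.348, 0.616, 0.347], 'force': [-0.338, -0.334, 0.409], 'wrist_torque': [-0.018, -0.022, 0.073], 'grip_width': 0.351}
[[ 0.001 -0.856  0.517]
 [-0.     0.517  0.856]
 [-1.    -0.001  0.   ]]
timer_grip [([513.8, -134.2, 55.6], 0.91)]
timer_zero [([476.7, -113.2, 34.6], 0.89)]
```

View pics/w3.png

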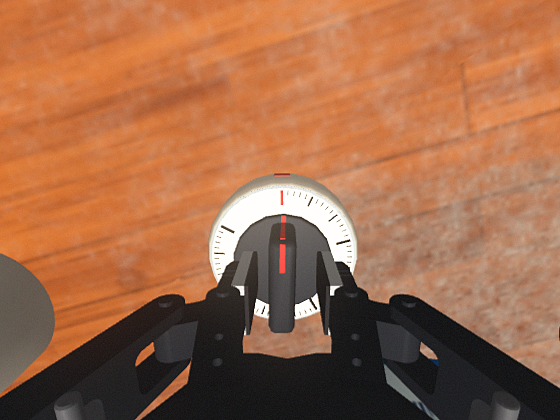

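Run:
```python
import cv2
a=cv2.imread('pics/w3.png')[170:360,190:380]
cv2.imwrite('pics/w3z.png',cv2.resize(a,None,fx=3.1,fy=3.1,interpolation=cv2.INTER_CUBIC))
```

```text
(no output)
```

View pics/w3z.png

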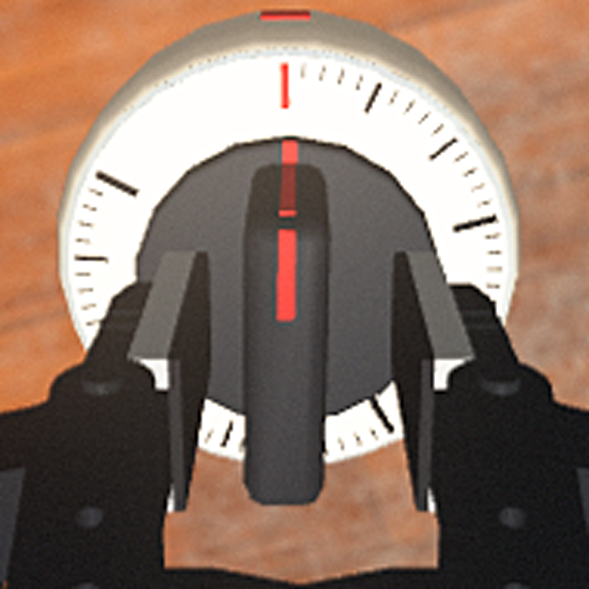

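{"fn": "send_rows", "kwargs": {
  "rows": "0.35 0 0 -0.2 0; 0.3 0 0 -0.2 0; 0.3 0 0 -0.2 0; 0.3 0 0 -0.2 0"
}}

```text
time_s: 5.9
eef_pos: [513.6, -134.7, 45.3]
ee_rot: [0.616, -0.347, 0.616, 0.347]
force: [0.4, -0.4, 0.1]
grip_width: 0.298
```

Run:
```python
from h import *
s=st()
p=capture('wrist'); save(p,'w4')
a=cv2.imread('pics/w4.png')[170:360,190:380]
cv2.imwrite('pics/w4z.png',cv2.resize(a,None,fx=3.1,fy=3.1,interpolation=cv2.INTER_CUBIC))
```

```text
{'time_s': 5.9, 'joints': [-0.477, 0.548, 1.685, 0.0, 0.908, -1.504], 'eef_pos': [513.643, -134.716, 45.323], 'ee_rot': [0.616, -0.347, 0.616, 0.347], 'force': [0.419, -0.42, 0.107], 'wrist_torque': [0.015, 0.031, -0.03], 'grip_width': 0.298}
```

View pics/w4z.png

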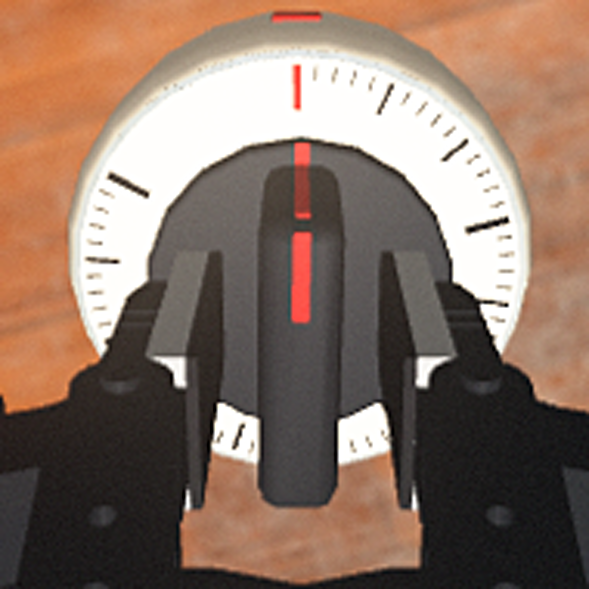

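{"fn": "send_rows", "kwargs": {
  "rows": "0.3 0.15 0 0 0; 0.25 0.3 0 0 0; 0.2 0.3 0 0 0; 0.17 0.3 0 0 0; 0.13 0.3 0 0 0; 0.1 0.3 0 0 0; 0 0.3 0 0 0; 0 0.3 0 0 0; 0 0.3 0 0 0",
  "grip_force": 40
}}

```text
time_s: 6.85
eef_pos: [513.6, -134.7, 42.3]
ee_rot: [0.616, -0.347, 0.616, 0.347]
force: [0.5, -0.7, 0.6]
grip_width: 0.132
```

Run:
```python
from h import *
s=st()
p=capture('wrist'); save(p,'w5')
a=cv2.imread('pics/w5.png')[170:360,190:380]
cv2.imwrite('pics/w5z.png',cv2.resize(a,None,fx=3.1,fy=3.1,interpolation=cv2.INTER_CUBIC))
```

```text
{'time_s': 6.85, 'joints': [-0.477, 0.553, 1.687, -0.0, 0.902, -1.504], 'eef_pos': [513.635, -134.712, 42.331], 'ee_rot': [0.616, -0.347, 0.616, 0.347], 'force': [0.482, -0.749, 0.605], 'wrist_torque': [-0.018, 0.083, 0.07], 'grip_width': 0.132}
```

View pics/w5z.png

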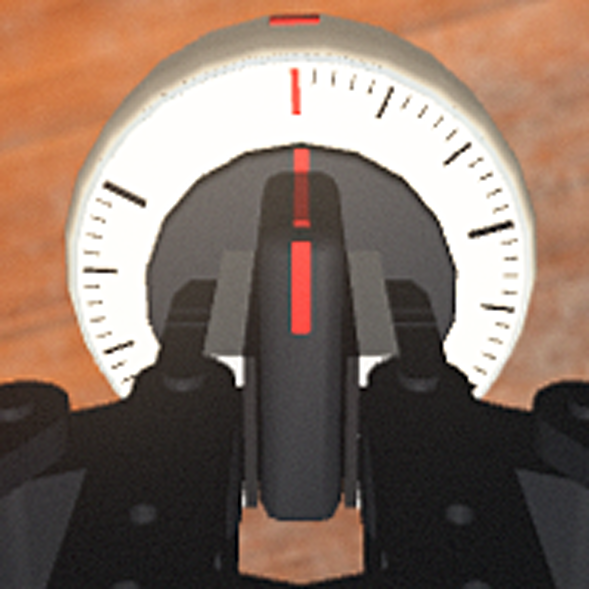

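{"fn": "send_rows", "kwargs": {
  "rows": "0 0.05 0 0 0; 0 0.1 0 0 0; 0 0.1 0 0 0; 0 0.1 0 0 0"
}}

```text
time_s: 7.3
eef_pos: [513.7, -134.8, 42.3]
ee_rot: [0.616, -0.348, 0.616, 0.347]
force: [-4.1, 1.3, 11.1]
grip_width: 0.135
```

{"fn": "send_rows", "kwargs": {
  "rows": "0 0.02 0.02 0 0; 0 0.04 0.03 -0.01 0; 0 0.04 0.03 -0.01 0; 0 0.04 0.03 -0.01 0"
}}

```text
time_s: 7.7
eef_pos: [513.7, -134.8, 42.2]
ee_rot: [0.616, -0.348, 0.616, 0.347]
force: [-3.4, 1.8, 13.5]
grip_width: 0.134
```

{"fn": "send_rows", "kwargs": {
  "rows": "0 0.01 0.02 0 0.3; 0 0.02 0.02 0 0.6; 0 0.02 0.02 0 1; 0 0.02 0.02 0 1.4; 0 0.02 0.02 0 1.7; 0 0.02 0.02 0 2; 0 0.02 0.02 0 2; 0 0.02 0.02 0 2"
}}

```text
time_s: 8.5
eef_pos: [513.7, -134.7, 42.2]
ee_rot: [0.644, -0.293, 0.643, 0.292]
force: [-2.8, 0.5, 16.1]
grip_width: 0.129
```

```bash
cat > chk.py <<'E'
from h import *
import sys
s=st(); q=s['ee_rot']; M=R.from_quat([q[1],q[2],q[3],q[0]]).as_matrix()
print('y',M[:2,1].round(3),'z',M[:2,2].round(3),'phi',np.degrees(np.arctan2(M[1,1],-M[0,1])).round(2), 'F tool',(M.T@s['force']).round(2))
p=capture('wrist'); n=sys.argv[1]; 
r=rect(p,s,(514,-135),33); cv2.imwrite(f'pics/{n}.png',r)
E
python3 chk.py a1
```

```text
{'time_s': 8.5, 'joints': [-0.477, 0.553, 1.688, 0.0, 0.899, -1.33], 'eef_pos': [513.712, -134.741, 42.196], 'ee_rot': [0.644, -0.293, 0.643, 0.292], 'force': [-2.805, 0.538, 16.096], 'wrist_torque': [0.287, 0.736, -0.009], 'grip_width': 0.129}
y [-0.753  0.658] z [0.658 0.753] phi 41.15 F tool [-16.1    2.44  -1.43]
```

View pics/a1.png

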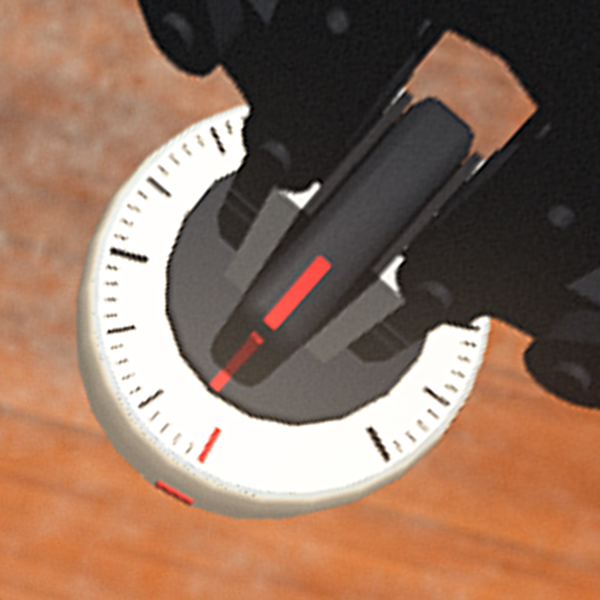

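{"fn": "send_rows", "kwargs": {
  "rows": "0 -0.01 0.01 -0.01 0.5; 0 -0.01 0.01 -0.01 1; 0 -0.01 0.01 -0.01 1.5; 0 -0.01 0.01 -0.01 2; 0 -0.01 0.01 -0.01 2.4; 0 -0.01 0.01 -0.01 2.8; 0 -0.01 0.01 -0.01 3.2; 0 -0.01 0.01 -0.01 3.6; 0 -0.01 0.01 -0.01 4"
}}

```text
time_s: 9.45
eef_pos: [513.7, -134.8, 42.2]
ee_rot: [0.685, -0.176, 0.684, 0.175]
force: [-2.1, 1.9, 14.0]
grip_width: 0.137
```

```bash
python3 chk.py a2
```

```text
{'time_s': 9.45, 'joints': [-0.477, 0.552, 1.688, 0.0, 0.899, -0.98], 'eef_pos': [513.715, -134.761, 42.232], 'ee_rot': [0.685, -0.176, 0.684, 0.175], 'force': [-2.093, 1.926, 14.004], 'wrist_torque': [0.302, 0.552, 0.186], 'grip_width': 0.137}
y [-0.482  0.876] z [0.876 0.482] phi 61.2 F tool [-14.01   2.67  -0.89]
```

View pics/a2.png

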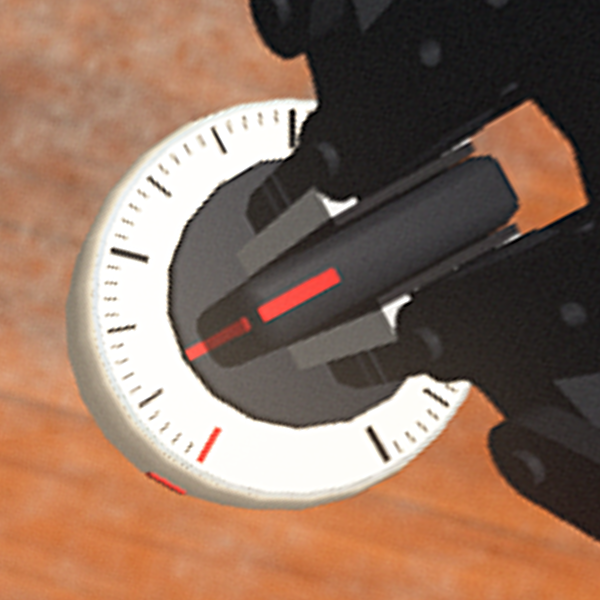

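{"fn": "send_rows", "kwargs": {
  "rows": "0 0 0.01 0 0.5; 0 0 0.01 0 1; 0 0 0.01 0 1.5; 0 0 0.01 0 2; 0 0 0.01 0 2.5; 0 0 0.01 0 3; 0 0 0.01 0 3.5; 0 0 0.01 0 4; 0 0 0.01 0 4.5; 0 0 0.01 0 5; 0 0 0.01 0 5.5"
}}

```text
time_s: 10.6
eef_pos: [513.7, -134.7, 42.2]
ee_rot: [0.708, -0.008, 0.706, 0.007]
force: [-2.5, 1.0, 13.6]
grip_width: 0.134
```

```bash
python3 chk.py a3
```

```text
{'time_s': 10.6, 'joints': [-0.477, 0.552, 1.689, -0.0, 0.898, -0.5], 'eef_pos': [513.713, -134.745, 42.227], 'ee_rot': [0.708, -0.008, 0.706, 0.007], 'force': [-2.515, 0.98, 13.619], 'wrist_torque': [0.283, 0.46, 0.148], 'grip_width': 0.134}
y [-0.022  1.   ] z [1.    0.022] phi 88.72 F tool [-13.63   1.02  -2.47]
```

View pics/a3.png

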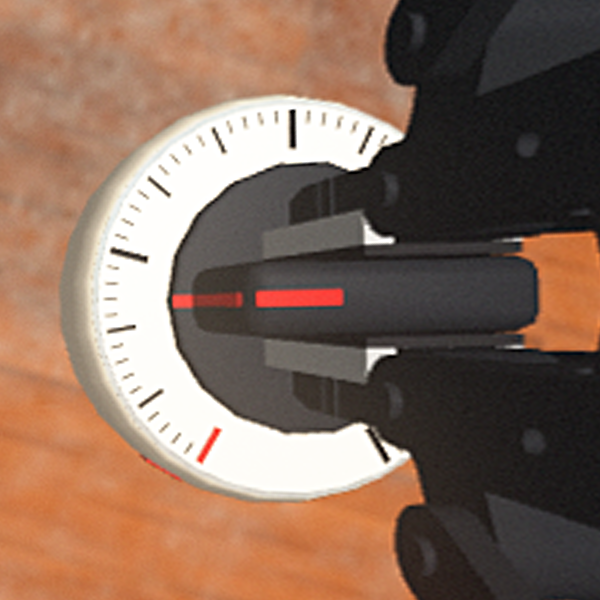

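{"fn": "send_rows", "kwargs": {
  "rows": "0 0.01 0 0 0.5; 0 0.01 0 -0.01 1.1; 0 0.01 0 -0.01 1.7; 0 0.01 0 -0.01 2.3; 0 0.01 0 -0.01 2.9; 0 0.01 0 -0.01 3.5; 0 0.01 0 -0.01 4.1; 0 0.01 0 -0.01 4.7; 0 0.01 0 -0.01 5.2; 0 0.01 0 -0.01 5.7; 0 0.01 0 -0.01 6.2; 0 0.01 0 -0.01 6.2"
}}

```text
time_s: 11.85
eef_pos: [513.8, -134.8, 42.2]
ee_rot: [0.684, 0.181, 0.683, -0.181]
force: [-1.7, 2.3, 13.8]
grip_width: 0.133
```

```bash
python3 chk.py a4
```

```text
{'time_s': 11.85, 'joints': [-0.477, 0.552, 1.689, 0.0, 0.898, 0.041], 'eef_pos': [513.757, -134.761, 42.238], 'ee_rot': [0.684, 0.181, 0.683, -0.181], 'force': [-1.66, 2.3, 13.829], 'wrist_torque': [0.269, 0.399, -0.081], 'grip_width': 0.133}
y [0.496 0.869] z [ 0.869 -0.496] phi 119.71 F tool [-13.84   1.18  -2.54]
```

View pics/a4.png

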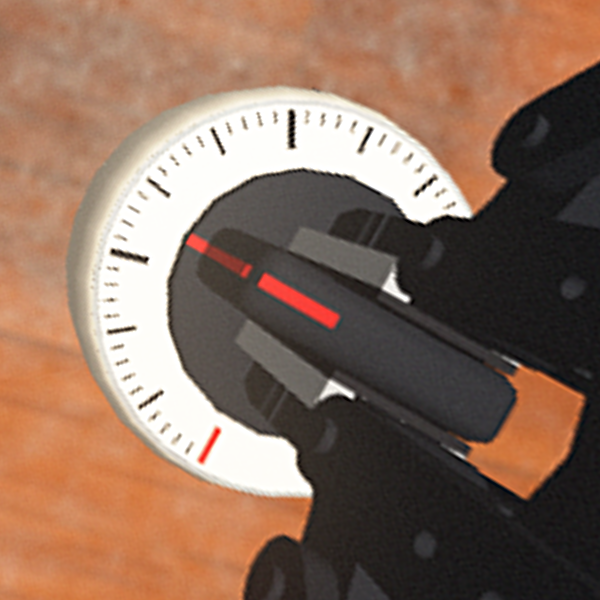

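{"fn": "send_rows", "kwargs": {
  "rows": "0 0.01 0 0 -0.3; 0 0.01 0 -0.01 -0.8; 0 0.01 0 -0.01 -1.4; 0 0.01 0 -0.01 -2; 0 0.01 0 -0.01 -2.6; 0 0.01 0 -0.01 -3.2; 0 0.01 0 -0.01 -3.8; 0 0.01 0 -0.01 -4.4; 0 0.01 0 -0.01 -5; 0 0.01 0 -0.01 -5.6; 0 0.01 0 -0.01 -6.2; 0 0.01 0 -0.01 -6.6"
}}

```text
time_s: 13.1
eef_pos: [513.7, -134.8, 42.2]
ee_rot: [0.708, -0.022, 0.706, 0.021]
force: [-1.8, 1.6, 14.3]
grip_width: 0.13
```

```bash
python3 chk.py a5
```

```text
{'time_s': 13.1, 'joints': [-0.477, 0.552, 1.689, 0.0, 0.898, -0.538], 'eef_pos': [513.7, -134.751, 42.199], 'ee_rot': [0.708, -0.022, 0.706, 0.021], 'force': [-1.75, 1.56, 14.253], 'wrist_torque': [0.265, 0.454, -0.137], 'grip_width': 0.13}
y [-0.06   0.998] z [0.998 0.06 ] phi 86.56 F tool [-14.26   1.65  -1.62]
```

View pics/a5.png

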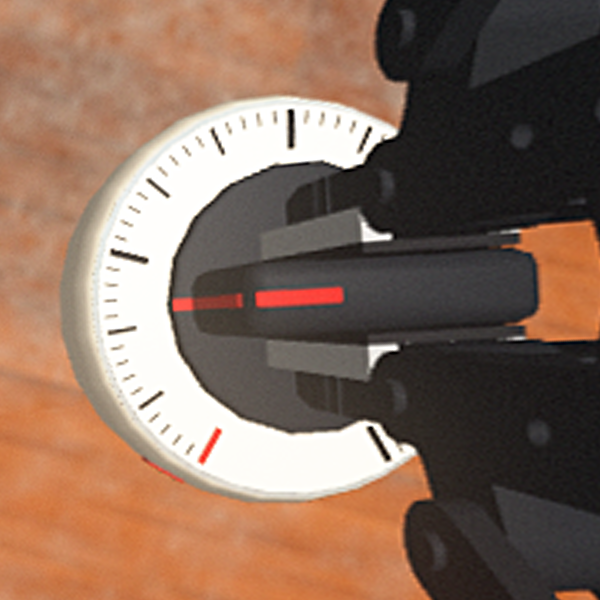

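{"fn": "send_rows", "kwargs": {
  "rows": "0 0 0 0 -0.4; 0 0 0 -0.01 -1; 0 0 0 -0.01 -1.6; 0 0 0 -0.01 -2.2; 0 0 0 -0.01 -2.8; 0 0 0 -0.01 -3.4; 0 0 0 -0.01 -4; 0 0 0 -0.01 -4.6; 0 0 0 -0.01 -5.1; 0 0 0 -0.01 -5.6; 0 0 0 -0.01 -6; 0 0 0 -0.01 -6"
}}

```text
time_s: 14.35
eef_pos: [513.7, -134.7, 42.2]
ee_rot: [0.678, -0.204, 0.676, 0.203]
force: [-1.2, 1.5, 14.5]
grip_width: 0.137
```

```bash
python3 chk.py a6
```

```text
{'time_s': 14.35, 'joints': [-0.477, 0.552, 1.689, 0.0, 0.897, -1.061], 'eef_pos': [513.692, -134.743, 42.228], 'ee_rot': [0.678, -0.204, 0.676, 0.203], 'force': [-1.192, 1.528, 14.527], 'wrist_torque': [0.362, 0.371, 0.091], 'grip_width': 0.137}
y [-0.551  0.835] z [0.835 0.551] phi 56.59 F tool [-14.53   1.89  -0.13]
```

View pics/a6.png

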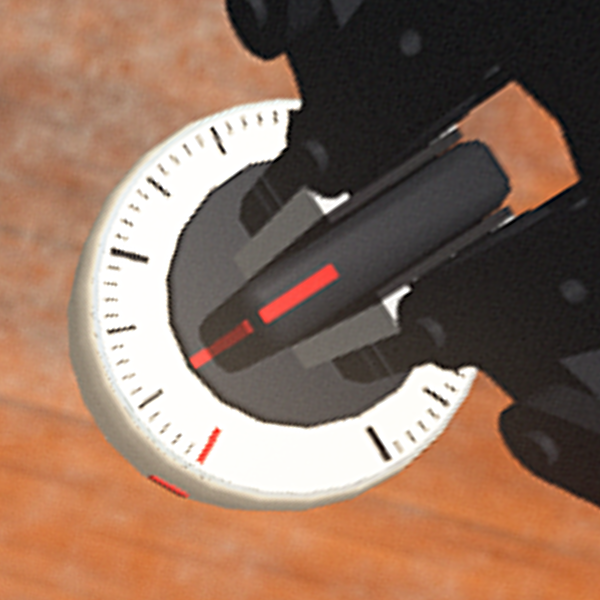

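```bash
cat > ptr.py <<'E'
from h import *
def go(tag):
    s=st(); q=s['ee_rot']; M=R.from_quat([q[1],q[2],q[3],q[0]]).as_matrix()
    print('toolphi',np.degrees(np.arctan2(M[1,1],-M[0,1])).round(2))
    p=capture('wrist')
    for z,nm in ((69,'top'),(33,'face')):
        r=rect(p,s,(514,-135),z,n=1200); a=r.astype(int)
        m=((a[:,:,2]>150)&(a[:,:,1]<110)&(a[:,:,0]<110)&(a[:,:,2]-a[:,:,1]>100)).astype(np.uint8)
        n,l,stt,c=cv2.connectedComponentsWithStats(m)
        for i in range(1,n):
            if stt[i,4]<150: continue
            y,x=np.nonzero(l==i); P=np.c_[x,y].astype(float); cc=P.mean(0)
            u,S,v=np.linalg.svd(P-cc,full_matrices=False); d=v[0]
            if d[0]>0: d=-d
            print(nm,stt[i,4],cc.round(),'world',(574-.1*cc[1]).round(1),(-75-.1*cc[0]).round(1),'phi',np.degrees(np.arctan2(-d[0],d[1])).round(2),'aspect',(S[0]/S[1]).round(1))
    cv2.imwrite(f'pics/{tag}.png',cv2.resize(r,(800,800))[:600])
E
python3 -c "
from ptr import *
go('b1')"
```

```text
{'time_s': 14.4, 'joints': [-0.477, 0.552, 1.689, 0.0, 0.897, -1.06], 'eef_pos': [513.691, -134.733, 42.226], 'ee_rot': [0.678, -0.204, 0.676, 0.202], 'force': [-0.951, 1.359, 14.889], 'wrist_torque': [0.321, 0.352, 0.122], 'grip_width': 0.132}
toolphi 56.62
top 3145 [453. 682.] world 505.8 -120.3 phi 56.16 aspect 5.6
top 557 [305. 780.] world 496.0 -105.5 phi 57.54 aspect 1.8
top 374 [318. 912.] world 482.8 -106.8 phi 29.65 aspect 7.8
top 380 [258. 975.] world 476.5 -100.8 phi 118.48 aspect 10.0
face 5431 [595. 588.] world 515.2 -134.5 phi 56.18 aspect 5.6
face 213 [493. 653.] world 508.7 -124.3 phi 147.79 aspect 2.5
face 964 [401. 716.] world 502.4 -115.1 phi 56.91 aspect 1.8
face 640 [417. 890.] world 485.0 -116.7 phi 29.54 aspect 7.8
face 653 [339. 972.] world 476.8 -108.9 phi 118.71 aspect 10.1
```

```bash
cat > face.py <<'E'
from h import *
from scipy.optimize import least_squares
def polar(img,c,rs,th):
    X=c[0]-np.outer(rs,np.sin(th)); Y=c[1]+np.outer(rs,np.cos(th))
    return cv2.remap(img,X.astype(np.float32),Y.astype(np.float32),cv2.INTER_LINEAR)
def facefit(p,s,z=33,verbose=True):
    r=rect(p,s,(514,-135),z,n=1200); g=r.min(2).astype(np.float32)  # min channel: red & dark both low
    c=np.array([588.,597.]); phi0=30.5
    for it in range(4):
        th=np.radians(np.arange(0,360,.1)); rs=np.arange(305,355,2.)
        pr=polar(g,c,rs,th).mean(0)
        obs=[]
        for k in range(0,61,5):
            t0=phi0+5*k; idx=np.round((t0+np.arange(-2.4,2.4,.1))*10).astype(int)%3600
            w=np.clip(235-pr[idx],0,None)-15; w=np.clip(w,0,None)
            full=polar(g,c,np.arange(300,360,2.),th)[:,idx]
            if pr[idx].max()<225 or w.sum()<100 or pr[idx].min()>215: continue
            obs.append((k,(w*np.arange(-2.4,2.4,.1)[:len(w)]).sum()/w.sum()))
        o=np.array(obs)
        # residual angle = dphi + (shift of centre)/R
        a=np.radians(phi0+5*o[:,0]); A=np.c_[np.ones(len(o)),-np.cos(a),-np.sin(a)]
        x,*_=np.linalg.lstsq(A,np.radians(o[:,1]),rcond=None)
        res=o[:,1]-np.degrees(A@x)
        phi0+=np.degrees(x[0]); c+=330*x[1:]
    print('face phi0',round(phi0,2),'centre world',(574-.1*c[1]).round(2),(-75-.1*c[0]).round(2),'ticks',o[:,0].astype(int).tolist(),'res',res.round(2))
    return phi0
E
python3 - <<'E'
from face import *
s=ctrl.sense(); p=capture('wrist')
facefit(p,s)
E
```

```text
face phi0 29.65 centre world 514.44 -133.52 ticks [0, 5, 10, 15, 20, 25, 30, 55, 60] res [ 0.05  0.02 -0.   -0.01 -0.04 -0.12  0.16 -0.06 -0.  ]
```

{"fn": "send_rows", "kwargs": {
  "rows": "0 0 0 0 -0.2; 0 0 0 0 -0.3; 0 0 0 0 -0.3; 0 0 0 0 -0.3"
}}

```text
time_s: 14.9
eef_pos: [513.7, -134.7, 42.2]
ee_rot: [0.676, -0.212, 0.674, 0.211]
force: [-1.8, 1.7, 14.2]
grip_width: 0.131
```

Run:
```python
from ptr import *; from face import *
go('b2'); s=ctrl.sense(); p=capture('wrist'); facefit(p,s)
import face
for n in ['r33','r2_33','a1','a4']:
    im=cv2.resize(cv2.imread(f'pics/{n}.png'),(1200,1200),interpolation=cv2.INTER_CUBIC)
    face.rect=lambda *a,**k: im
    print(n); facefit(None,None)
```

```text
{'time_s': 14.9, 'joints': [-0.477, 0.552, 1.689, 0.0, 0.897, -1.086], 'eef_pos': [513.697, -134.734, 42.223], 'ee_rot': [0.676, -0.212, 0.674, 0.211], 'force': [-1.826, 1.676, 14.224], 'wrist_torque': [0.329, 0.369, -0.121], 'grip_width': 0.131}
toolphi 55.16
top 3077 [456. 685.] world 505.5 -120.6 phi 55.3 aspect 5.8
top 559 [310. 787.] world 495.3 -106.0 phi 54.98 aspect 1.8
top 391 [319. 916.] world 482.4 -106.9 phi 29.92 aspect 7.7
top 364 [261. 980.] world 476.0 -101.1 phi 119.98 aspect 9.6
face 5302 [596. 586.] world 515.4 -134.6 phi 55.3 aspect 5.8
face 210 [495. 655.] world 508.5 -124.5 phi 148.62 aspect 2.5
face 961 [404. 720.] world 502.0 -115.4 phi 55.52 aspect 1.8
face 674 [417. 890.] world 485.0 -116.7 phi 29.9 aspect 7.7
face 630 [340. 973.] world 476.7 -109.0 phi 120.05 aspect 9.6
face phi0 29.59 centre world 514.46 -133.48 ticks [0, 5, 10, 15, 20, 25, 55, 60] res [ 0.06 -0.02 -0.02 -0.01 -0.    0.01  0.03 -0.06]
r33
face phi0 30.42 centre world 514.26 -133.72 ticks [0, 5, 10, 15, 20, 25, 30, 35, 40, 45, 50, 55, 60] res [-0.1   0.14  0.02 -0.04  0.04 -0.15  0.06 -0.01  0.06  0.03 -0.05 -0.01
  0.  ]
r2_33
face phi0 30.38 centre world 514.26 -133.61 ticks [0, 5, 10, 15, 20, 25, 30, 40, 45, 50, 55, 60] res [-0.03 -0.02  0.08  0.07 -0.07 -0.06 -0.    0.03  0.04  0.06 -0.12  0.03]
a1
face phi0 29.25 centre world 514.66 -133.41 ticks [0, 5, 10, 15, 20, 25, 50, 55, 60] res [-0.03 -0.1  -0.19 -0.09  0.17  0.19 -0.66  0.43  0.28]
a4
face phi0 29.57 centre world 514.31 -133.52 ticks [0, 5, 10, 15, 20, 25, 30, 35, 40] res [ 0.04 -0.04 -0.04  0.03  0.04 -0.    0.   -0.04  0.02]
```

{"fn": "send_rows", "kwargs": {
  "rows": "0 0 0 0 -0.1; 0 0 0 0 -0.15; 0 0 0 0 -0.15"
}}

```text
time_s: 15.3
eef_pos: [513.7, -134.7, 42.2]
ee_rot: [0.674, -0.217, 0.672, 0.215]
force: [-2.1, 1.3, 15.1]
grip_width: 0.135
```

Run:
```python
from ptr import *; from face import *
go('b3'); s=ctrl.sense(); p=capture('wrist'); facefit(p,s)
for i in range(3): st()
```

```text
{'time_s': 15.3, 'joints': [-0.477, 0.552, 1.689, 0.0, 0.897, -1.099], 'eef_pos': [513.675, -134.745, 42.213], 'ee_rot': [0.674, -0.217, 0.672, 0.215], 'force': [-2.139, 1.346, 15.067], 'wrist_torque': [0.333, 0.376, -0.07], 'grip_width': 0.135}
toolphi 54.4
top 3093 [457. 687.] world 505.3 -120.7 phi 54.67 aspect 5.8
top 560 [312. 791.] world 494.9 -106.2 phi 55.17 aspect 1.8
top 378 [321. 918.] world 482.2 -107.1 phi 29.55 aspect 8.0
top 377 [262. 982.] world 475.8 -101.2 phi 119.59 aspect 9.6
face 5341 [595. 586.] world 515.4 -134.5 phi 54.69 aspect 5.7
face 213 [496. 657.] world 508.3 -124.6 phi 147.01 aspect 2.5
face 961 [406. 723.] world 501.7 -115.6 phi 54.88 aspect 1.8
face 657 [417. 890.] world 485.0 -116.7 phi 29.52 aspect 7.9
face 645 [340. 974.] world 476.6 -109.0 phi 119.6 aspect 9.6
face phi0 29.52 centre world 514.5 -133.46 ticks [0, 5, 10, 15, 20, 25, 55, 60] res [ 0.08 -0.02 -0.06 -0.01  0.02  0.01 -0.   -0.03]
{'time_s': 15.4, 'joints': [-0.477, 0.552, 1.689, 0.0, 0.897, -1.099], 'eef_pos': [513.693, -134.772, 42.222], 'ee_rot': [0.674, -0.217, 0.672, 0.215], 'force': [-2.686, 1.985, 15.069], 'wrist_torque': [0.356, 0.367, -0.057], 'grip_width': 0.137}
{'time_s': 15.4, 'joints': [-0.477, 0.552, 1.689, 0.0, 0.897, -1.099], 'eef_pos': [513.693, -134.772, 42.222], 'ee_rot': [0.674, -0.217, 0.672, 0.215], 'force': [-2.686, 1.985, 15.069], 'wrist_torque': [0.356, 0.367, -0.057], 'grip_width': 0.137}
{'time_s': 15.4, 'joints': [-0.477, 0.552, 1.689, 0.0, 0.897, -1.099], 'eef_pos': [513.693, -134.772, 42.222], 'ee_rot': [0.674, -0.217, 0.672, 0.215], 'force': [-2.686, 1.985, 15.069], 'wrist_torque': [0.356, 0.367, -0.057], 'grip_width': 0.137}
```

{"fn": "send_rows", "kwargs": {
  "rows": "0 -0.05 0 0 0; 0 -0.09 0 0 0; 0 -0.09 0 0 0"
}}

```text
time_s: 15.7
eef_pos: [513.6, -134.7, 42.3]
ee_rot: [0.674, -0.217, 0.672, 0.216]
force: [2.1, 0.4, 6.6]
grip_width: 0.135
```

{"fn": "send_rows", "kwargs": {
  "rows": "0.16 0 0 0 0; 0.22 0 0 0 0; 0.3 0 0 0 0; 0.35 0 0 0 0; 0.35 0 0 0 0"
}}

```text
time_s: 16.2
eef_pos: [512.5, -134.4, 41.3]
ee_rot: [0.673, -0.216, 0.673, 0.216]
force: [-0.7, -0.7, 0.2]
grip_width: 0.348
```

Run:
```python
from ptr import *; from face import *
go('b4'); s=ctrl.sense(); p=capture('wrist'); facefit(p,s); save(p,'w6')
a=cv2.imread('pics/w6.png')[170:360,190:380]
cv2.imwrite('pics/w6z.png',cv2.resize(a,None,fx=3.1,fy=3.1,interpolation=cv2.INTER_CUBIC))
```

```text
{'time_s': 16.2, 'joints': [-0.478, 0.553, 1.691, -0.0, 0.899, -1.099], 'eef_pos': [512.545, -134.36, 41.33], 'ee_rot': [0.673, -0.216, 0.673, 0.216], 'force': [-0.704, -0.701, 0.164], 'wrist_torque': [-0.05, 0.008, 0.024], 'grip_width': 0.348}
toolphi 54.4
top 3005 [457. 687.] world 505.3 -120.7 phi 54.62 aspect 5.9
top 597 [311. 793.] world 494.7 -106.1 phi 53.71 aspect 1.7
top 364 [321. 920.] world 482.0 -107.1 phi 29.39 aspect 8.2
top 369 [262. 985.] world 475.5 -101.2 phi 118.58 aspect 9.2
face 5191 [596. 584.] world 515.6 -134.6 phi 54.6 aspect 5.9
face 235 [497. 657.] world 508.3 -124.7 phi 144.4 aspect 2.7
face 1037 [405. 723.] world 501.7 -115.5 phi 54.44 aspect 1.7
face 633 [418. 890.] world 485.0 -116.8 phi 29.57 aspect 8.2
face 627 [341. 975.] world 476.5 -109.1 phi 118.51 aspect 9.4
face phi0 29.35 centre world 514.48 -133.4 ticks [0, 5, 10, 15, 20, 35, 45, 60] res [-0.02 -0.16  0.03  0.08  0.15 -0.3   0.21  0.01]
```

View pics/w6z.png

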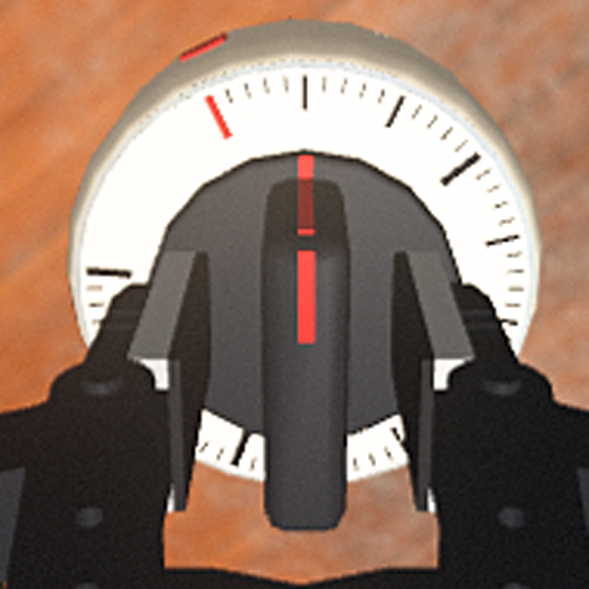

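{"fn": "send_rows", "kwargs": {
  "rows": "0.4 -0.5 0 0 0; 0.45 -1.5 0 0 0; 0.5 -3 0 0 0; 0.5 -5 0 0 0; 0.5 -7 0 0 0; 0.6 -7 0 0 0; 0.6 -7 0 0 0; 0.6 -7 0 0 0"
}}

```text
time_s: 17.1
eef_pos: [512.2, -134.2, 110.8]
ee_rot: [0.673, -0.216, 0.674, 0.217]
force: [0.4, 0.3, -0.6]
grip_width: 0.602
```

Run:
```python
from ptr import *; from face import *
go('b5'); s=ctrl.sense(); p=capture('wrist'); facefit(p,s); 
for n in ('top',):
    p=capture(n); save(p,n+'9')
    for t in ['timer','teapot','mug','spread_jar','milk']:
        print(n,t,[(np.round(d['location'],1).tolist(),round(d['confidence'],2)) for d in nets.spot_point(p,t)[:1]])
```

```text
{'time_s': 17.1, 'joints': [-0.478, 0.45, 1.638, -0.0, 1.055, -1.099], 'eef_pos': [512.247, -134.232, 110.783], 'ee_rot': [0.673, -0.216, 0.674, 0.217], 'force': [0.445, 0.299, -0.569], 'wrist_torque': [-0.011, -0.014, -0.024], 'grip_width': 0.602}
toolphi 54.4
top 3175 [457. 687.] world 505.3 -120.7 phi 54.86 aspect 5.5
top 614 [335. 775.] world 496.5 -108.5 phi 53.61 aspect 1.9
top 366 [350. 911.] world 482.9 -110.0 phi 29.21 aspect 8.2
top 600 [295. 982.] world 475.8 -104.5 phi 120.1 aspect 7.2
face 4544 [544. 623.] world 511.7 -129.4 phi 54.86 aspect 5.5
face 167 [460. 684.] world 505.6 -121.0 phi 160.41 aspect 1.9
face 882 [399. 727.] world 501.3 -114.9 phi 53.4 aspect 1.8
face 526 [417. 890.] world 485.0 -116.7 phi 29.19 aspect 8.1
face 858 [350. 975.] world 476.5 -110.0 phi 119.96 aspect 7.1
face phi0 29.49 centre world 514.46 -133.46 ticks [0, 5, 10, 15, 20, 25, 30, 35, 45, 50, 55, 60] res [ 0.13 -0.06  0.02 -0.   -0.03  0.01 -0.02  0.02 -0.04  0.11  0.01 -0.15]
top timer [([516.5, -129.8, 7.0], 0.46)]
top teapot [([455.0, -341.8, 2.1], 0.6)]
top mug [([662.5, 163.1, -3.1], 0.66)]
top spread_jar [([682.6, 22.0, 3.7], 0.81)]
top milk [([677.6, -113.1, 5.2], 0.76)]
```

View pics/b5.png

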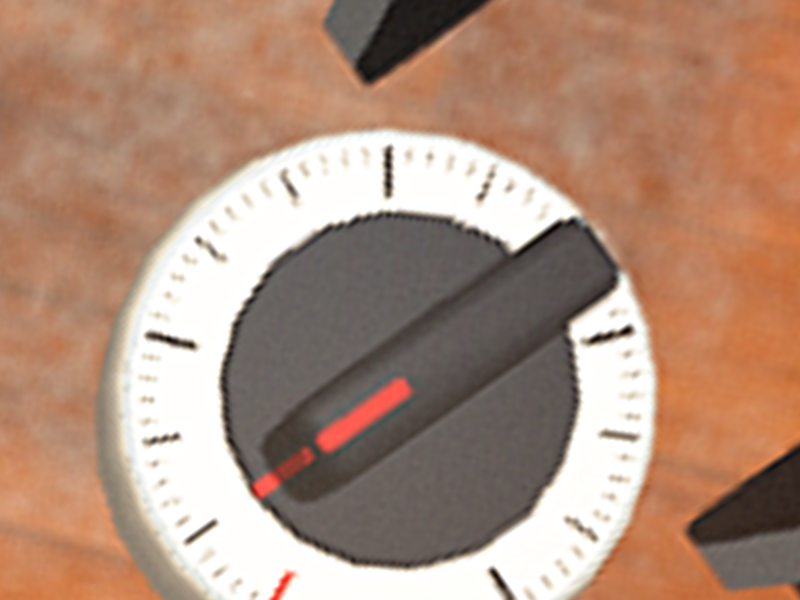

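```bash
python3 -c "
from h import *
print(workorder.finish_job())"
```

```text
the job is handed in; nothing more can be done
None
```

I wound the timer to about 17.7 minutes and turned it back to 5. The gripper then let go and lifted clear, and I handed the job in at about 17 s.

- **Dial:** after release the pointer measured about 25.1–25.4° from zero, which is 5.0–5.1 minutes. The picture shows it on the 5-minute tick.
- **Pressing force:** readings at the end of each move while turning were 13.5–16 N. I did not see the force between those readings.
- **Case:** comparing the face's tick marks before and after, it twisted about 0.9° and its centre shifted about 0.3 mm.
- **Pot, mug, jar and milk:** in the last top view all four were where they started, to within the network's accuracy of a few mm. The arm never went near them.

One check disagreed: the network's timer position in that last top view was about 4 mm off the start, with low confidence (0.46). I trusted the tick-mark fit instead, which is much more precise.

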